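# Load the slide tray into the slide scanner and start the scan

### The arm

A 6-joint arm with a two-finger parallel gripper is mounted at the origin on the work surface. World frame = base frame: x ahead of the robot, y to its left, z up, the work surface at z = 0. Lengths are in m, angles in rad, forces in N, time in s.
With the tool pointing down it reaches from about 0.425 to 0.95 m from the base axis. Payload 14.7 kg.
Tool frame: the origin (TCP) lies midway between the tips of the shut fingers; the grasp point (between the pads) lies 19 mm behind it; y points along the fingers, z is the direction in which the jaws open and shut, and the axes are right-handed (so a half turn about y gives the same grasp; the last joint's range is limited). The gripper opens to 85 mm and grips with 20 to 120 N. Pads are 22 mm wide; open, the fingers measure 114 mm over their backs; the gripper's body (76 mm by 85 mm) begins 54 mm behind the grasp point. The pads swing forward as they close: fully open they stand 13 mm farther back than shut.
Start: joints at [1.107, 0.48, 1.596, -0, 1.065, -0.047], TCP at [0.263, 0.594, 0.231] pointing down, gripper open.
Joint ranges: [-2.75, 2.75], [-0.82, 2.05], [0.23, 2.67], [-1.56, 4.7], [0.09, 2.69], [-2.92, 2.92]. Speed limits (rad/s): [1.89, 1.89, 2.39, 3.01, 3.01, 3.01].

### API

Orientations are given as a 3x3 rotation matrix whose columns are the frame's x, y, z axes.
In Python, from bench import readout, get_image, camera_info, order gives the robot as it stands.
- The arm moves only by the shell command python3 -m handwheel 'ROWS' [FORCE]. ROWS is JSON, a list that holds one entry, the list of rows, each a list of 5 numbers: the opening, from 0 (shut) to 1 (fully open), then the shift along the tool's x, y, z in m, then the turn about the tool's y in rad. In form: [[[jaw, tx, ty, tz, yaw], ...]]. A call has exactly 8 rows; each row is the pose to reach, as a shift and turn from the pose commanded when the call began, along the tool's axes at that moment; what a row does not reach only later rows make up. A row lasts 1/8 s, in which the tool goes at most 62.5 mm and 10.7 degrees, less where a joint would pass 70% of its speed; a pose out of reach is approached as far as the arm can. A call with a gripper value outside its range is refused whole. The fingers move at their own pace and stop on an object; FORCE is the grip in N (left out, the last holds). Time passes only in rows, so rows that repeat a pose let the fingers close, or fill a call up. It gives the time, the measured TCP pose, the force and the opening at its end, in the units of the state.
- readout.state(): the state, without advancing time (a new reading comes with each control period).
- get_image(name): name is "side" or "top" or "wrist"; returns (picture, depth): 420x560x3 uint8, red, green, blue; 420x560 float32, m along the optical axis (not along the pixel's ray), 0 where there is no reading.
- camera_info(name): a dict with "intrinsics" (3x3 intrinsics, pixels), "world_to_cam" (4x4, takes a point from world to camera coordinates); the wrist camera has in their place "T_tool_cam" (4x4, takes a point from camera to tool coordinates, whose origin is the TCP and whose axes are the tool frame's). Camera axes: x right, y down, z forward; pixel columns grow to the right and rows downward; lengths in m; the calibration is good to about 2 mm. A picture is of the moment at which its call begins: read the wrist's pose just before it. camera_info takes no time and is no camera call.
- order.close_job(): hands the job in, once; it reports no verdict.
The state is a dict: "clock": time; "joints": joint angles; "qvel": joint speeds; "tau": joint torques, N m; "eef_pos": TCP position; "tool_rot": TCP orientation; "wrist_force": force on the tool from outside, world axes, zero at the start; "ft_torque": the same for the moment, N m; "grip_width": finger opening in m.
Only numpy, scipy, OpenCV 4.12 (cv2) and the standard library are available. Lean on these libraries where they do the work, as an engineer would, in place of code of your own. Each camera call takes 0.05 s, during which the arm holds its last target.

### The job

The blue tray of blood smears is standing part-way along the loading rails of the slide scanner: push it along the rails towards the slot until you feel it drop into the locating notches and it sits down level. Then press the round green start key beside the rails and take your hand away. Only push: do not lift or tip the tray, and leave the tube rack, the slide box and the pump bottle alone.

Things in the scene. Friction and masses are not known exactly. Their poses are not given: they have to be found in the camera images.
- scanner: White bench-top slide scanner, fixed, 300 mm wide. Origin on the bench under the rear locating notches, midway between the rails; +x is the loading direction (along the rails, into the slot), y across, z up. Its open loading bed, 170 mm wide, runs from x = -165 mm to the slot face at x = +100 mm. The housing is 131 mm high from x = 100 mm on, 237 mm high from x = 175 to 380 mm.
- notch (a point): Midway between the two rear notches, at rail-top height (55 mm above the bench); axes as the scanner's. Rails: flat aluminium, y = 33 to 62 mm each side, a trough between them (floor at 40 mm); outside them guide flanges 67 mm high give the tray 1.5 mm play each side. Notches: gaps 13 mm long, 15 mm deep; green marks on the flanges show the rear pair.
- tray: Loose blue slide tray, 0.25 to 0.49 kg: plate 200 mm long (x), 120 wide (y), 5 thick, with six glass slides, on four feet 6 mm high. Origin at its middle, at sole level; +x points to the nose, which goes into the slot. It starts standing on the rails, 60 to 140 mm short of home, and slides easily (1 to 2 N).
- tray_tab (a point): Centre of the top edge of the tray's upright yellow finger tab across its tail end: 70 mm wide, 5 thick, rising 18 mm above the plate. Its pushing face, 2.5 mm behind this point, looks to the tray's -x. Top 84 mm above the bench while the tray rides, 78 mm when home. The bed behind it is open for a finger pointing down.
- tray_mid (a point): Middle of the tray plate's underside, 6 mm above the tray's origin. Feet and notches are staggered: all four feet drop in only at home. There the tray drops 6 mm until the plate lies on the rails, this point 94 mm ahead of the notch point at rail-top height, and the notch walls stop it, with 2.5 mm play either way.
- start_key_top (a point): Centre of the top of the green start key, a round push button of 28 mm diameter, 67 mm above the bench, pressed straight down. It stands on a console wing 50 mm high, at y = -84 to -146 mm, x = -50 to +100 mm of the scanner.
- start_key (a joint): Travel of the start key in m: 0 up, 0.005 fully down (about 4 N); it springs back when let go. It counts as pressed beyond 0.0035.
- tube_rack: Bystander: white rack of capped blood tubes, 56 by 130 by 94 mm, loose, origin at the centre of its underside.
- slide_box: Bystander: closed orange slide box, 100 by 86 by 34 mm, loose, origin at the centre of its underside.
- wash_bottle: Bystander: white pump bottle, 68 mm diameter, 183 mm high, loose, origin at the centre of its underside.
There are look-alikes about, which are no part of the job. What is meant by the tray is not pink, and is the larger of those in its own colour.

How it is judged:
By the outcome, as a careful person would: the job done as asked, in the order asked, and still so for the second after the job is handed in, with the robot touching nothing.
It also fails if it takes over 35 s, if anything falls off the work surface, if the arm or the gripper's body presses on something with over 40 N, if the wrist force passes 120 N, or if a joint passes its speed limit or range.

## Working session

There is one attempt and no reset: what is moved stays moved. The work goes in short steps, Python scripts to look and compute and a shell command to move; the robot and the scene stay as the last step left them, time stands still between calls to the robot, and variables do not carry over. Pictures are saved under pics/ and viewed, and the job is handed in when it is done.

```bash
mkdir -p pics; ls; cat > h.py <<'E'
import numpy as np,cv2
from bench import readout,get_image,camera_info,order
def save(n,p): cv2.imwrite('pics/'+n,cv2.cvtColor(p,cv2.COLOR_RGB2BGR))
def ray(name,u,v):
    ci=camera_info(name);K=np.array(ci['intrinsics']);T=np.array(ci['world_to_cam'])
    R=T[:3,:3];o=-R.T@T[:3,3];d=R.T@np.linalg.solve(K,[u,v,1.]);return o,d
def onz(name,u,v,z):
    o,d=ray(name,u,v);return o+d*(z-o[2])/d[2]
E
python3 - <<'E'
from h import *
np.set_printoptions(precision=3,suppress=True)
for n in ('top','side'):
    p,d=get_image(n);save(n+'0.png',p);np.save(n+'0.npy',d);ci=camera_info(n);print(n,ci)
s=readout.state();print(s)
E
```

```text
pics
top {'intrinsics': array([[391.459,   0.   , 281.236],
       [  0.   , 391.459, 213.957],
       [  0.   ,   0.   ,   1.   ]]), 'world_to_cam': array([[ 0.058, -0.998,  0.006, -0.208],
       [-0.977, -0.058, -0.207,  0.521],
       [ 0.207,  0.007, -0.978,  0.87 ],
       [ 0.   ,  0.   ,  0.   ,  1.   ]])}
side {'intrinsics': array([[469.209,   0.   , 282.   ],
       [  0.   , 469.209, 217.335],
       [  0.   ,   0.   ,   1.   ]]), 'world_to_cam': array([[ 0.945, -0.326,  0.011, -0.553],
       [-0.248, -0.742, -0.623,  0.039],
       [ 0.211,  0.586, -0.782,  1.16 ],
       [ 0.   ,  0.   ,  0.   ,  1.   ]])}
{'clock': 0.1, 'joints': array([ 1.107,  0.481,  1.597, -0.   ,  1.065, -0.047]), 'qvel': array([ 0.001, -0.001, -0.   , -0.001,  0.002,  0.   ]), 'tau': array([ -0.001, -95.226, -43.105,  -0.   ,   0.005,  -0.   ]), 'eef_pos': array([0.263, 0.594, 0.231]), 'tool_rot': array([[ 0.914, -0.   ,  0.405],
       [-0.405, -0.001,  0.914],
       [-0.   , -1.   , -0.001]]), 'wrist_force': array([-0.725,  0.145, -0.055]), 'ft_torque': array([-0.02 ,  0.007, -0.008]), 'grip_width': 0.08557231707776947}
```

View pics/top0.png

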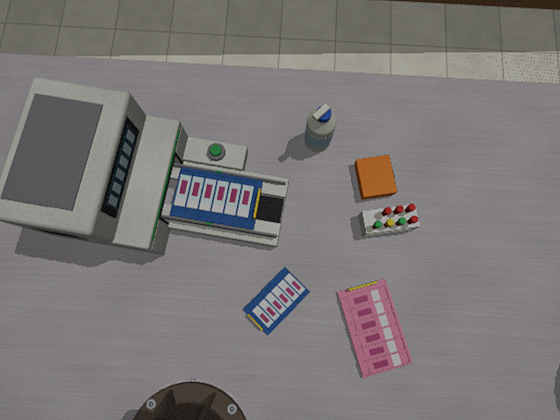

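View pics/side0.png

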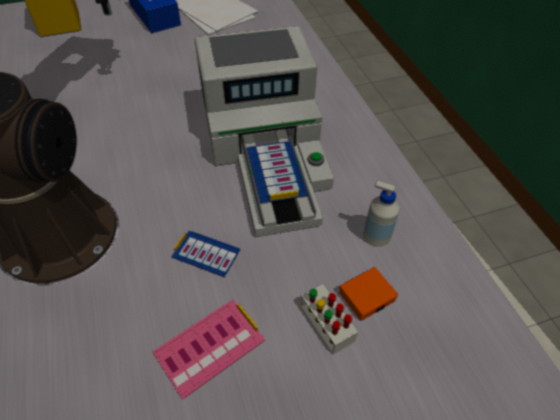

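The possible trays in the top view are a blue one on the rails (215,197), a smaller blue one loose on the bench (276,300) and a pink one (375,328). I choose the larger blue one, standing on the rails. The green start key is at (215,151). Next I check a close crop and measure.

```bash
python3 - <<'E'
from h import *
np.set_printoptions(precision=4,suppress=True)
t=cv2.cvtColor(cv2.imread('pics/top0.png'),cv2.COLOR_BGR2RGB)
cv2.imwrite('pics/crop0.png',cv2.resize(cv2.imread('pics/top0.png')[130:260,150:310],None,fx=5,fy=4.6*5/4.6,interpolation=cv2.INTER_CUBIC)[:600])
for n in('top','side'):
    im=cv2.imread(f'pics/{n}0.png');hsv=cv2.cvtColor(im,cv2.COLOR_BGR2HSV);D=np.load(n+'0.npy')
    for c,lo,hi,z in(('yellow',(20,120,80),(35,255,255),.084),('green',(50,90,50),(90,255,255),.067),('blue',(100,120,50),(125,255,255),.066)):
        m=cv2.inRange(hsv,lo,hi);k,l,st,ce=cv2.connectedComponentsWithStats(m)
        for i in range(1,k):
            if st[i,4]>12:
                u,v=ce[i];r=cv2.minAreaRect(np.argwhere(l==i)[:,::-1].astype(np.float32))
                o,d=ray(n,u,v);dd=D[int(v),int(u)]
                print(n,c,ce[i],st[i,4],'z-plane',onz(n,u,v,z)[:2],'depthpt',o+d*dd)
E
```

```text
top yellow [256.6197 203.3521] 71 z-plane [ 0.5476 -0.119 ] depthpt [ 0.5472 -0.1192  0.0857]
top yellow [390.05  222.075] 40 z-plane [ 0.522  -0.4258] depthpt [ 0.5213 -0.4249  0.0874]
top yellow [362.1311 285.5246] 61 z-plane [ 0.3757 -0.3644] depthpt [ 0.3778 -0.3755  0.0307]
top yellow [255.5263 322.3421] 38 z-plane [ 0.2839 -0.1355] depthpt [ 0.2799 -0.1322  0.0217]
top green [165.0473 184.7574] 169 z-plane [0.5838 0.1015] depthpt [0.5674 0.0823 0.1274]
top green [215.12 149.88] 100 z-plane [ 0.6779 -0.0085] depthpt [ 0.6766 -0.0091  0.0705]
top green [401.9744 220.5897] 39 z-plane [ 0.5307 -0.4583] depthpt [ 0.5259 -0.4514  0.0894]
top green [377.675 223.825] 40 z-plane [ 0.5196 -0.4018] depthpt [ 0.5153 -0.3965  0.0886]
top green [207.6471 223.2353] 17 z-plane [ 0.4976 -0.008 ] depthpt [ 0.4973 -0.0082  0.0684]
top blue [325.3375 116.25  ] 80 z-plane [ 0.7821 -0.2711] depthpt [ 0.737  -0.262   0.1575]
top blue [217.7361 200.681 ] 1652 z-plane [ 0.5528 -0.0262] depthpt [ 0.552  -0.0267  0.0694]
top blue [215. 188.] 13 z-plane [ 0.5832 -0.0169] depthpt [ 0.5828 -0.0171  0.0675]

[... 692 characters left out ...]
[ 0.6757 -0.0107] depthpt [ 0.6752 -0.0116  0.068 ]
side green [313.06 292.42] 50 z-plane [ 0.5188 -0.3901] depthpt [ 0.5133 -0.4006  0.0876]
side green [328.3654 313.6731] 52 z-plane [ 0.5305 -0.446 ] depthpt [ 0.5249 -0.4548  0.0869]
side blue [160.6336  13.607 ] 977 z-plane [0.4137 0.8516] depthpt [0.4143 0.86   0.0617]
side blue [295.7903 169.3145] 372 z-plane [ 0.6085 -0.0385] depthpt [ 0.6087 -0.038   0.0655]
side blue [257.9129 174.6004] 528 z-plane [ 0.51   -0.0255] depthpt [ 0.5108 -0.0227  0.0629]
side blue [387.8129 197.0576] 139 z-plane [ 0.7915 -0.1998] depthpt [ 0.7379 -0.267   0.1587]
side blue [203.9683 251.6783] 600 z-plane [ 0.325  -0.2149] depthpt [ 0.3275 -0.1741  0.0083]
```

View pics/crop0.png

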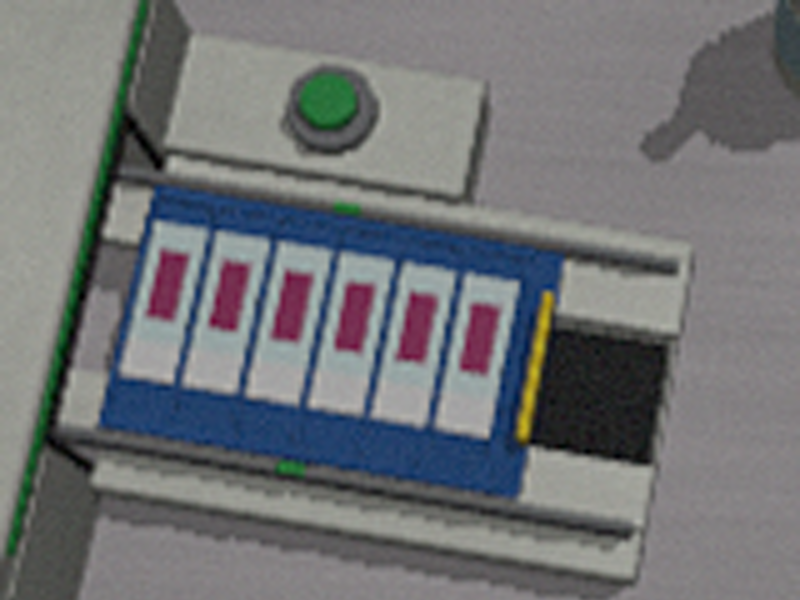

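The crop shows the blue tray on the rails. The yellow tab is at px (257,203) and the green notch marks are at (219,172) and (208,224).

```bash
python3 - <<'E'
from h import *
np.set_printoptions(precision=4,suppress=True)
P=lambda a,b,z: onz('top',150+a/5-.4,130+b/5-.4,z)
a=P(345,209,.067);b=P(290,468,.067);n=(a+b)/2
print('marks',a,b,np.linalg.norm(a-b),'mid',n)
e1=P(548,293,.084);e2=P(523,440,.084);print('tab',e1,e2,np.linalg.norm(e1-e2),(e1+e2)/2)
# flange outer-top edges
f1=P(120,172,.067);f2=P(678,268,.067);g1=P(60,433,.067);g2=P(630,530,.067)
for p,q in((f1,f2),(g1,g2),(b,a),(e2,e1)):
    d=p-q;print(d,np.degrees(np.arctan2(d[1],d[0])))
# side: tab ellipse
t=(e1+e2)/2
th=np.arctan2(*( (f1-f2+g1-g2)[[1,0]]));X=np.array([np.cos(th),np.sin(th)]);Y=np.array([-X[1],X[0]])
print('th',np.degrees(th),X); 
k=onz('top',150+328/5-.4,130+98/5-.4,.067);print('key',k)
for nm,p in(('tab',t),('key',k)): print(nm,(p-n)[:2]@X,(p-n)[:2]@Y)
im=cv2.imread('pics/side0.png')[110:240,220:350];cv2.imwrite('pics/crop1.png',cv2.resize(im,None,fx=4.6,fy=4.6,interpolation=cv2.INTER_CUBIC))
R=readout.state()['tool_rot'];print(R, readout.state()['eef_pos'])
E
```

```text
marks [ 0.6243 -0.0218  0.067 ] [ 0.4977 -0.0078  0.067 ] 0.127396679052862 mid [ 0.561  -0.0148  0.067 ]
tab [ 0.584  -0.1224  0.084 ] [ 0.5139 -0.1159  0.084 ] 0.0703408369193451 [ 0.549  -0.1192  0.084 ]
[ 0.0316  0.2692 -0.    ] 83.29576706653604
[0.0298 0.2673 0.    ] 83.64139447827719
[-0.1266  0.014   0.    ] 173.71043758721993
[-0.07    0.0065  0.    ] 174.67994338668368
th 83.46791634773848 [0.1138 0.9935]
key [ 0.6796 -0.0085  0.067 ]
tab -0.10506070586491251 7.742448445651975e-05
key 0.01977751319713325 -0.11716729323920291
[[ 0.9144 -0.0004  0.4048]
 [-0.4048 -0.0009  0.9144]
 [-0.     -1.     -0.001 ]] [0.263  0.594  0.2308]
```

View pics/crop1.png

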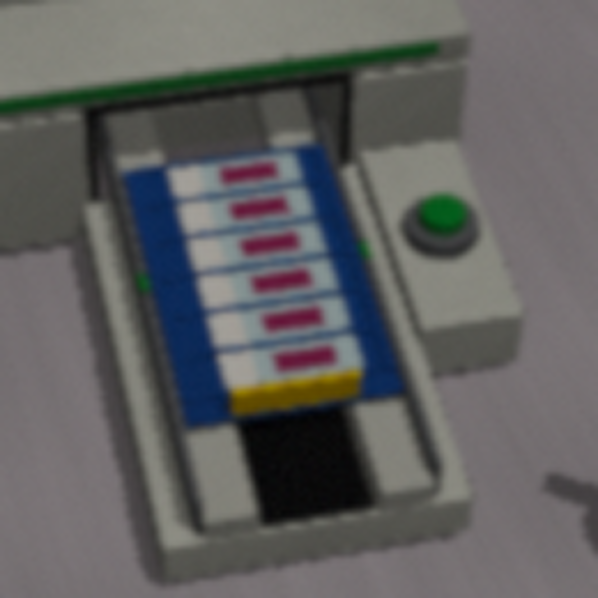

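```bash
python3 -m handwheel '[[[0,0,-0.06,0,-0.15],[0,0.02,-0.12,0,-0.305],[0,0.07,-0.15,0,-0.305],[0,0.125,-0.15,0,-0.305],[0,0.18,-0.15,0,-0.305],[0,0.24,-0.15,0,-0.305],[0,0.3,-0.15,0,-0.305],[0,0.3,-0.15,0,-0.305]]]'; python3 - <<'E'
from h import *
np.set_printoptions(precision=4,suppress=True)
s=readout.state();R=s['tool_rot'];print(R,s['clock'],s['joints'])
print('to A(z .2)',R.T@(np.array([.5443,-.1608,.2])-s['eef_pos']))
E
```

```text
clock: 1.1
eef_pos: [0.541, 0.4703, 0.38]
tool_rot: [[0.993, -0.0, 0.116], [-0.116, -0.001, 0.993], [-0.0, -1.0, -0.001]]
wrist_force: [-1.3, -0.1, -0.9]
grip_width: -0.0002
[[ 0.9933 -0.0003  0.1158]
 [-0.1158 -0.0014  0.9933]
 [-0.0002 -1.     -0.0015]] 1.1 [ 0.6737  0.4885  1.2193 -0.0009  1.435  -0.7808]
to A(z .2) [ 0.0764  0.1809 -0.6262]
```

```bash
python3 -m handwheel '[[[0,0.01,0,-0.06,0],[0,0.02,0,-0.12,0],[0,0.03,0,-0.18,0],[0,0.04,0,-0.24,0],[0,0.05,0,-0.3,0],[0,0.06,0,-0.36,0],[0,0.07,0,-0.42,0],[0,0.076,0,-0.48,0]]]';  python3 -m handwheel '[[[0,0,0,-0.055,0],[0,0,0.01,-0.11,0],[0,0,0.06,-0.146,0],[0,0,0.12,-0.146,0],[0,0,0.18,-0.146,0],[0,0,0.2,-0.146,0],[0,0,0.2,-0.146,0],[0,0,0.2,-0.146,0]]]'; python3 - <<'E'
from h import *
np.set_printoptions(precision=4,suppress=True)
s=readout.state();R=s['tool_rot'];print(R,s['clock'],s['joints'])
for n in ('top','side'):
    p,d=get_image(n);save(n+'1.png',p)
a=cv2.imread('pics/top1.png')[110:280,150:330];b=cv2.imread('pics/side1.png')[100:270,200:380]
cv2.imwrite('pics/pair1.png',np.hstack([cv2.resize(a,(400,378)),cv2.resize(b,(400,378))]))
n=np.array([.561,-.0148]);X=np.array([.1138,.9935]);Y=np.array([-X[1],X[0]]);d=s['eef_pos'][:2]-n;print(d@X,d@Y)
E
```

```text
clock: 2.1
eef_pos: [0.559, -0.0139, 0.3812]
tool_rot: [[0.994, -0.0, 0.111], [-0.111, 0.0, 0.994], [-0.0, -1.0, 0.0]]
wrist_force: [0.7, -0.7, -0.5]
grip_width: 0.0
clock: 3.1
eef_pos: [0.5438, -0.1575, 0.1824]
tool_rot: [[0.994, 0.001, 0.111], [-0.111, -0.0, 0.994], [0.001, -1.0, -0.0]]
wrist_force: [-0.1, 0.6, 0.2]
grip_width: -0.0
[[ 0.9938  0.0013  0.1112]
 [-0.1112 -0.0004  0.9938]
 [ 0.0013 -1.     -0.0002]] 3.1 [-0.3356  0.419   1.8433  0.0001  0.878  -1.795 ]
-0.14375111772118881 0.0008797527471637747
```

View pics/pair1.png

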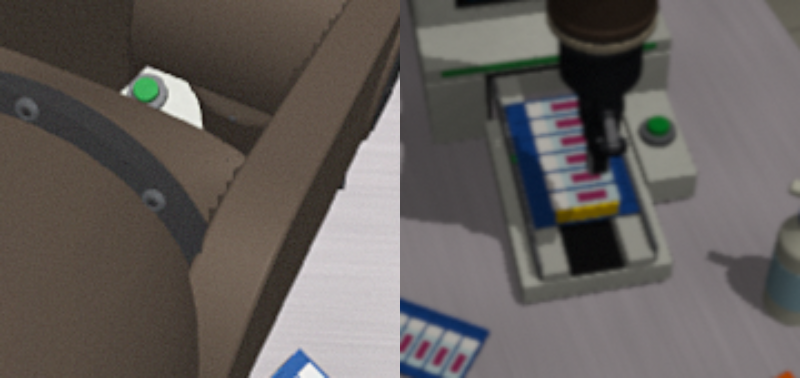

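The side view shows the shut fingers above and behind the tray, clear of the key. Next I lower them behind the tab.

```bash
python3 -m handwheel '[[[0,0,0.04,-0.003,0],[0,0,0.08,-0.003,0],[0,0,0.1,-0.003,0],[0,0,0.11,-0.003,0],[0,0,0.117,-0.003,0],[0,0,0.117,-0.003,0],[0,0,0.117,-0.003,0],[0,0,0.117,-0.003,0]]]'; python3 - <<'E'
from h import *
p,d=get_image('side');save('side2.png',p)
cv2.imwrite('pics/side2c.png',cv2.resize(cv2.imread('pics/side2.png')[110:260,200:380],None,fx=4,fy=4,interpolation=cv2.INTER_CUBIC))
print(readout.state()['wrist_force'])
E
```

```text
clock: 4.2
eef_pos: [0.5432, -0.1608, 0.0649]
tool_rot: [[0.994, 0.001, 0.112], [-0.112, -0.0, 0.994], [0.001, -1.0, -0.0]]
wrist_force: [0.1, -0.2, -0.4]
grip_width: -0.0001
[ 0.26450959 -0.03914476 -0.22753534]
```

View pics/side2c.png

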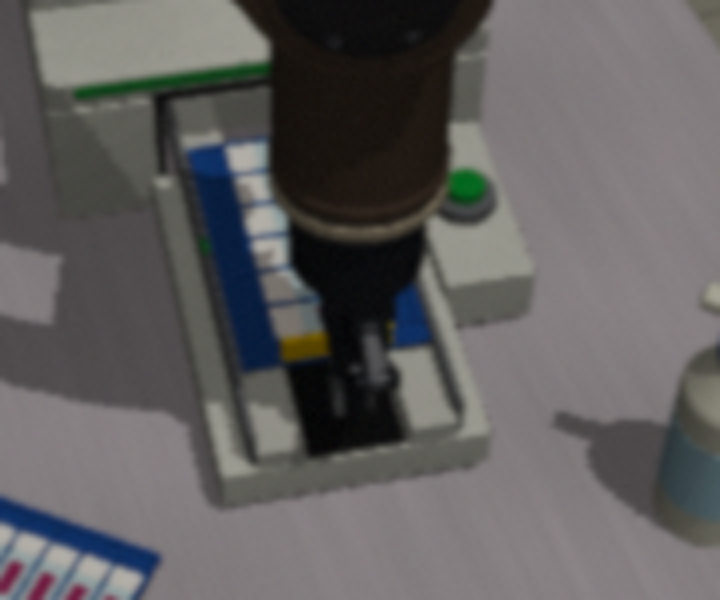

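The fingers are in the trough behind the tab, centred. I push 70 mm first.

```bash
python3 -m handwheel '[[[0,0,0,0.01,0],[0,0,0,0.02,0],[0,0,0,0.03,0],[0,0,0,0.04,0],[0,0,0,0.05,0],[0,0,0,0.06,0],[0,0,0,0.07,0],[0,0,0,0.075,0]]]'; python3 - <<'E'
from h import *
np.set_printoptions(precision=4,suppress=True)
p,d=get_image('side');save('side3.png',p)
cv2.imwrite('pics/side3c.png',cv2.resize(cv2.imread('pics/side3.png')[110:260,200:380],None,fx=4,fy=4,interpolation=cv2.INTER_CUBIC))
s=readout.state();n=np.array([.561,-.0148]);X=np.array([.1138,.9935]);Y=np.array([-X[1],X[0]]);d=s['eef_pos'][:2]-n;print(d@X,d@Y,s['wrist_force'])
E
```

```text
clock: 5.25
eef_pos: [0.5512, -0.0854, 0.0643]
tool_rot: [[0.994, -0.0, 0.111], [-0.111, 0.0, 0.994], [-0.0, -1.0, 0.0]]
wrist_force: [-0.6, -1.6, 0.3]
grip_width: 0.0001
-0.07103440441964093 0.0017106568099094252 [ 0.4435 -0.3143  0.3364]
```

View pics/side3c.png

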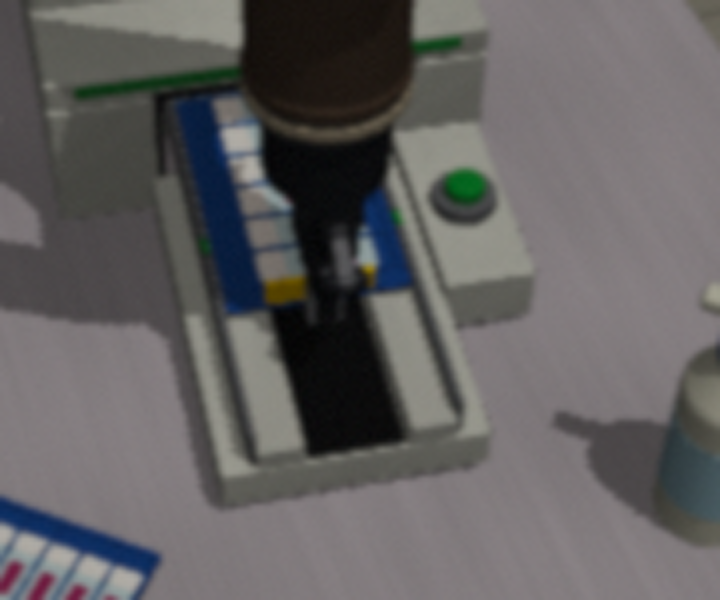

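The tray moves along with the finger. I push on and slow down near home.

```bash
python3 -m handwheel '[[[0,0,0,0.006,0],[0,0,0,0.012,0],[0,0,0,0.018,0],[0,0,0,0.024,0],[0,0,0,0.03,0],[0,0,0,0.036,0],[0,0,0,0.038,0],[0,0,0,0.04,0]]]'; python3 - <<'E'
from h import *
np.set_printoptions(precision=4,suppress=True)
p,D=get_image('side');save('side4.png',p)
cv2.imwrite('pics/side4c.png',cv2.resize(cv2.imread('pics/side4.png')[110:260,200:380],None,fx=4,fy=4,interpolation=cv2.INTER_CUBIC))
s=readout.state();n=np.array([.561,-.0148]);X=np.array([.1138,.9935]);Y=np.array([-X[1],X[0]]);d=s['eef_pos'][:2]-n;print(d@X,d@Y,s['wrist_force'])
E
```

```text
clock: 6.3
eef_pos: [0.5557, -0.0463, 0.0643]
tool_rot: [[0.994, 0.0, 0.111], [-0.111, -0.0, 0.994], [0.0, -1.0, -0.0]]
wrist_force: [-0.1, -0.7, 0.3]
grip_width: -0.0001
-0.03172180081898715 0.0017440200071579396 [ 0.3356 -0.9843 -0.4948]
```

View pics/side4c.png

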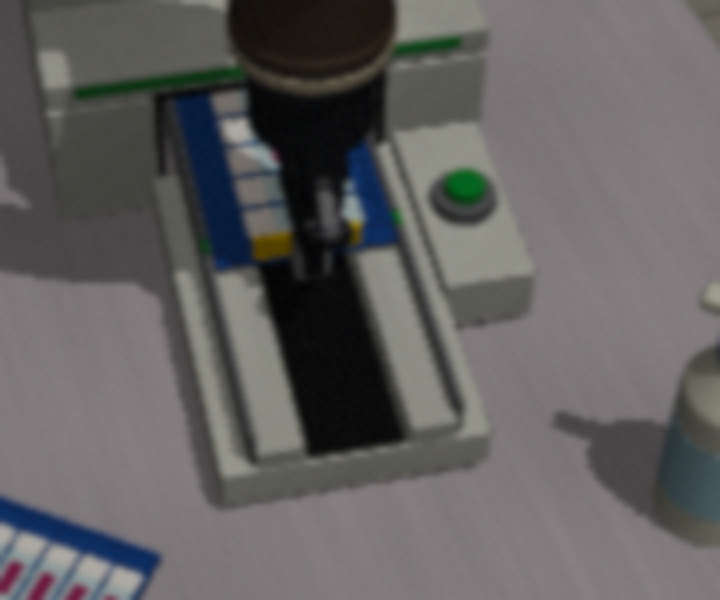

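Not home yet, so I creep.

```bash
python3 -m handwheel '[[[0,0,0,0.001,0],[0,0,0,0.002,0],[0,0,0,0.003,0],[0,0,0,0.004,0],[0,0,0,0.005,0],[0,0,0,0.006,0],[0,0,0,0.007,0],[0,0,0,0.008,0]]]'; python3 - <<'E'
from h import *
np.set_printoptions(precision=4,suppress=True)
p,D=get_image('side');save('side5.png',p)
cv2.imwrite('pics/side5c.png',cv2.resize(cv2.imread('pics/side5.png')[110:260,200:380],None,fx=4,fy=4,interpolation=cv2.INTER_CUBIC))
def tab(n):
    hsv=cv2.cvtColor(cv2.imread(n),cv2.COLOR_BGR2HSV)[150:215,250:310];m=cv2.inRange(hsv,(20,120,80),(35,255,255));y,x=np.nonzero(m);print(n,x.min()+250,x.max()+250,y.min()+150,y.max()+150)
for i in(3,4,5):tab(f'pics/side{i}.png')
s=readout.state();n=np.array([.561,-.0148]);X=np.array([.1138,.9935]);d=s['eef_pos'][:2]-n;print(d@X,s['wrist_force'])
E
```

```text
clock: 7.35
eef_pos: [0.5565, -0.0383, 0.0643]
tool_rot: [[0.994, -0.0, 0.112], [-0.112, -0.0, 0.994], [-0.0, -1.0, -0.0]]
wrist_force: [0.1, -1.2, -0.3]
grip_width: 0.0003
pics/side3.png 267 293 176 184
pics/side4.png 264 289 166 173
pics/side5.png 263 288 164 170
-0.023797491954054697 [-0.8688 -0.7839  0.848 ]
```

View pics/side5c.png

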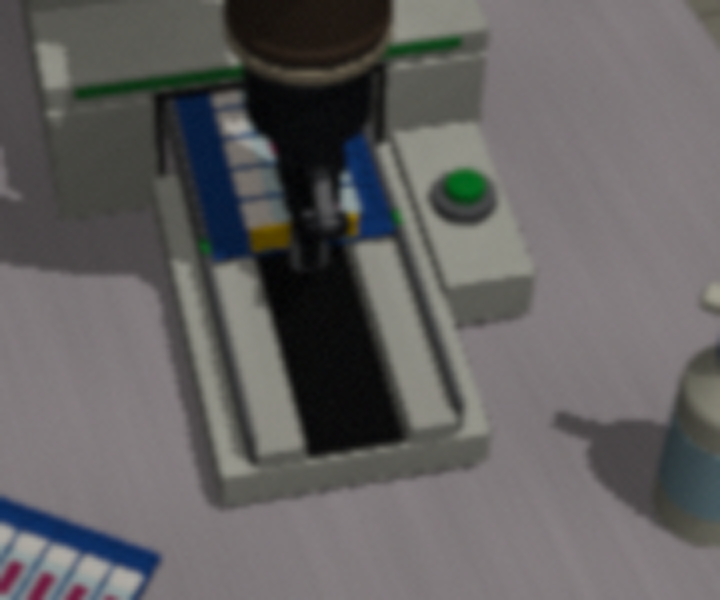

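```bash
python3 -m handwheel '[[[0,0,0,0.0005,0],[0,0,0,0.001,0],[0,0,0,0.0015,0],[0,0,0,0.002,0],[0,0,0,0.0025,0],[0,0,0,0.003,0],[0,0,0,0.0035,0],[0,0,0,0.004,0]]]'; cat >chk.py <<'E'
from h import *
import sys
np.set_printoptions(precision=4,suppress=True)
k=sys.argv[1]
p,D=get_image('side');save(f'side{k}.png',p)
cv2.imwrite(f'pics/side{k}c.png',cv2.resize(cv2.imread(f'pics/side{k}.png')[110:260,200:380],None,fx=4,fy=4,interpolation=cv2.INTER_CUBIC))
hsv=cv2.cvtColor(cv2.imread(f'pics/side{k}.png'),cv2.COLOR_BGR2HSV)[150:215,250:310];m=cv2.inRange(hsv,(20,120,80),(35,255,255));y,x=np.nonzero(m);print(x.min()+250,x.max()+250,y.min()+150,y.max()+150)
o=ray('side',0,0)[0]
def zs(b):
    z=[]
    for v,u in b:
        if D[v,u]>0:
            z.append((ray('side',u,v)[0]+ray('side',u,v)[1]*D[v,u])[2])
    return np.round(np.percentile(z,[10,50,90]),4),len(z)
print('tab z',zs(np.argwhere(m)+[150,250]))
h=cv2.cvtColor(p,cv2.COLOR_RGB2HSV);bm=cv2.inRange(h,(100,120,40),(125,255,255));bm[:,:230]=0;bm[:,310:]=0;bm[:120]=0;bm[185:]=0
q=np.argwhere(bm)
for lo,hi in((130,140),(140,150),(150,160),(160,176)):
    for s,(a,b) in(('L',(230,262)),('R',(280,310))):
        w=q[(q[:,0]>=lo)&(q[:,0]<hi)&(q[:,1]>=a)&(q[:,1]<b)]
        if len(w)>4: print('plate',lo,s,zs(w))
s=readout.state();n=np.array([.561,-.0148]);X=np.array([.1138,.9935]);d=s['eef_pos'][:2]-n;print(d@X,s['wrist_force'])
E
python3 chk.py 6
```

```text
clock: 8.4
eef_pos: [0.557, -0.0344, 0.0643]
tool_rot: [[0.994, 0.0, 0.112], [-0.112, -0.0, 0.994], [0.0, -1.0, -0.0]]
wrist_force: [-0.1, -0.7, 0.8]
grip_width: 0.0001
262 288 164 171
tab z (array([0.0678, 0.0745, 0.0778]), 37)
plate 130 L (array([0.057 , 0.0596, 0.0615]), 49)
plate 140 L (array([0.0569, 0.0593, 0.062 ]), 88)
plate 140 R (array([0.0566, 0.0598, 0.0643]), 41)
plate 150 L (array([0.0564, 0.0592, 0.0615]), 91)
plate 150 R (array([0.0563, 0.0595, 0.0627]), 69)
plate 160 L (array([0.0568, 0.0591, 0.062 ]), 133)
plate 160 R (array([0.0566, 0.0591, 0.0624]), 70)
-0.019917500545378667 [ 0.0345 -1.9389 -0.3684]
```

View pics/side6c.png

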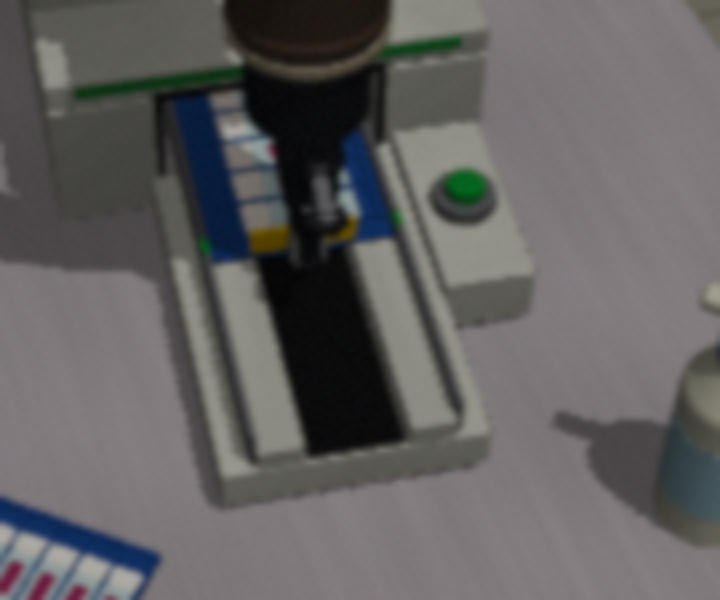

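The tray has dropped. The plate top reads 0.059–0.060 at all corners (0.066 while riding) and is level. Next I back off, lift and go over to the key.

```bash
python3 -m handwheel '[[[0,0,0,-0.01,0],[0,0,0,-0.025,0],[0,0,-0.03,-0.025,0],[0,0,-0.07,-0.025,0],[0,0.04,-0.07,0,0],[0,0.08,-0.07,0.02,0],[0,0.1175,-0.07,0.0385,0],[0,0.1175,-0.07,0.0385,0]]]'; python3 chk.py 7; python3 - <<'E'
from h import *
R=readout.state();print(R['tool_rot'].T@(np.array([.678,-.0095,.067])-R['eef_pos']))
E
```

```text
clock: 9.45
eef_pos: [0.6804, -0.0095, 0.134]
tool_rot: [[0.994, 0.002, 0.111], [-0.111, -0.0, 0.994], [0.002, -1.0, 0.0]]
wrist_force: [-0.6, -0.4, -0.5]
grip_width: -0.0002
262 288 164 172
tab z (array([0.0624, 0.0716, 0.0775]), 148)
plate 130 L (array([0.0578, 0.0596, 0.0624]), 48)
plate 130 R (array([0.0567, 0.0594, 0.0622]), 64)
plate 140 L (array([0.0571, 0.0593, 0.0613]), 87)
plate 140 R (array([0.0564, 0.0598, 0.0624]), 64)
plate 150 L (array([0.0564, 0.0593, 0.0623]), 91)
plate 150 R (array([0.0568, 0.0599, 0.0625]), 67)
plate 160 L (array([0.057 , 0.0597, 0.0622]), 135)
plate 160 R (array([0.0563, 0.0596, 0.0615]), 70)
0.018198007018118217 [0.5961 0.0134 0.0404]
[-0.00050428  0.06676423  0.00039034]
```

View pics/side7c.png

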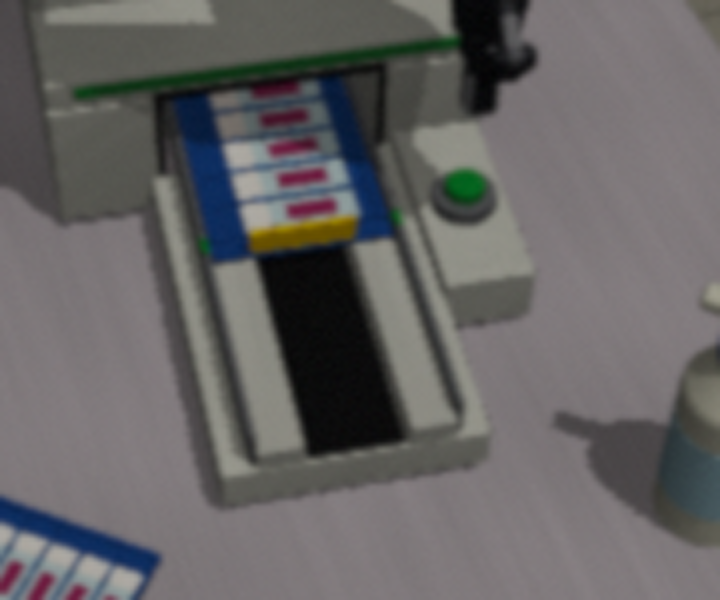

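The tray sits level with the tab clear. Now I lower onto the key and press.

```bash
python3 -m handwheel '[[[0,0,0.03,0,0],[0,0,0.055,0,0],[0,0,0.064,0,0],[0,0,0.067,0,0],[0,0,0.069,0,0],[0,0,0.07,0,0],[0,0,0.0705,0,0],[0,0,0.071,0,0]]]'; python3 chk.py 8|tail -1
```

```text
clock: 10.5
eef_pos: [0.6784, -0.0096, 0.0656]
tool_rot: [[0.994, 0.001, 0.111], [-0.111, -0.0, 0.994], [0.001, -1.0, -0.0]]
wrist_force: [-10.7, -4.2, 26.9]
grip_width: 0.0003
0.01851895460935073 [-9.1103 -2.7474 24.6504]
```

View pics/side8c.png

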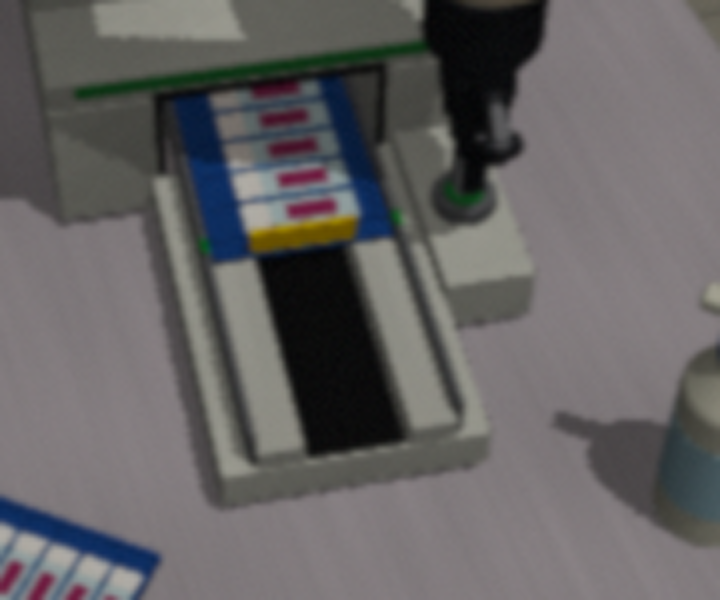

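The press reads 25 N with the TCP at 0.0656, higher than expected. I look closely before deciding.

```bash
python3 - <<'E'
from h import *
np.set_printoptions(precision=4,suppress=True)
c=[]
for k in(7,8):
    im=cv2.imread(f'pics/side{k}.png');c.append(cv2.resize(im[125:175,290:340],(390,390),interpolation=cv2.INTER_CUBIC))
cv2.imwrite('pics/key78.png',np.hstack(c))
p,D=get_image('side')
T=camera_info('side')['world_to_cam']
for b,nm in((cv2.inRange(cv2.cvtColor(p,cv2.COLOR_RGB2HSV),(50,90,40),(90,255,255)),'green'),):
    q=np.argwhere(b);q=q[(q[:,0]>145)&(q[:,0]<170)&(q[:,1]>300)&(q[:,1]<335)]
    pts=np.array([ray('side',u,v)[0]+ray('side',u,v)[1]*D[v,u] for v,u in q]);print(nm,len(q),np.median(pts,0),np.percentile(pts[:,2],[10,90]))
    print(q.min(0),q.max(0))
R=readout.state();print(R['eef_pos'],R['wrist_force'],R['ft_torque'],R['tool_rot'][:,1])
E
```

```text
green 30 [ 0.6695 -0.0167  0.0641] [0.0616 0.067 ]
[156 311] [161 320]
[ 0.6784 -0.0096  0.0657] [-9.278  -2.3202 22.1608] [-0.4348  1.7067 -0.014 ] [ 0.0015 -0.0004 -1.    ]
```

View pics/key78.png

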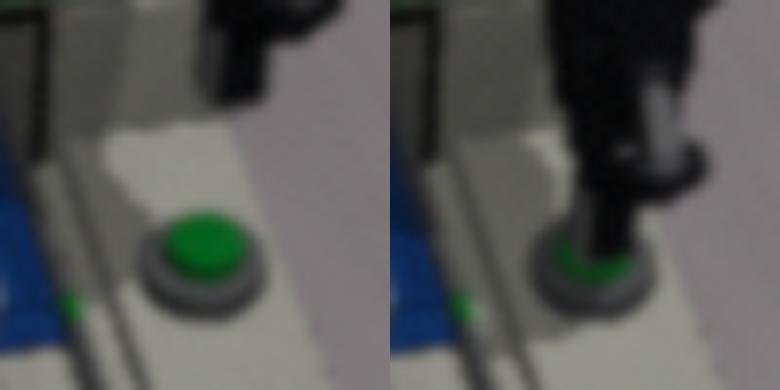

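The key has visibly sunk to about collar level. To check that it bottomed, and that I'm not just on the collar, I ease off 4 mm and read the spring force.

```bash
python3 -m handwheel '[[[0,0,-0.001,0,0],[0,0,-0.002,0,0],[0,0,-0.003,0,0],[0,0,-0.004,0,0],[0,0,-0.004,0,0],[0,0,-0.004,0,0],[0,0,-0.004,0,0],[0,0,-0.004,0,0]]]'; python3 - <<'E'
from h import *
np.set_printoptions(precision=4,suppress=True)
for i in range(3):
    p,D=get_image('side');R=readout.state();print(R['eef_pos'],R['wrist_force'])
save('side9.png',p)
q=[]
for k in('side8','side9'): q.append(cv2.resize(cv2.imread(f'pics/{k}.png')[125:175,290:340],(390,390),interpolation=cv2.INTER_CUBIC))
cv2.imwrite('pics/key89.png',np.hstack(q))
E
```

```text
clock: 11.6
eef_pos: [0.6782, -0.0092, 0.0673]
tool_rot: [[0.994, 0.0, 0.112], [-0.112, 0.0, 0.994], [0.0, -1.0, 0.0]]
wrist_force: [2.4, -0.2, 2.8]
grip_width: -0.0002
[ 0.6782 -0.0092  0.0673] [ 1.6697 -0.5702  3.0517]
[ 0.6782 -0.0092  0.0673] [2.2054 0.3547 3.3192]
[ 0.6781 -0.0092  0.0673] [ 2.256  -0.8805  3.2155]
```

View pics/key89.png

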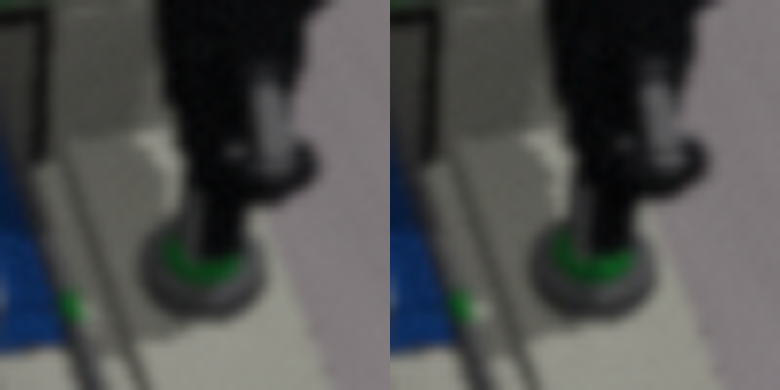

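```bash
python3 -m handwheel '[[[0,0,-0.001,0,0],[0,0,-0.002,0,0],[0,0,-0.002,0,0],[0,0,-0.002,0,0],[0,0,-0.002,0,0],[0,0,-0.002,0,0],[0,0,-0.002,0,0],[0,0,-0.002,0,0]]]'; python3 - <<'E'
from h import *
np.set_printoptions(precision=4,suppress=True)
for i in range(4):
    p,D=get_image('side');R=readout.state();print(R['eef_pos'],R['wrist_force'])
E
```

```text
clock: 12.75
eef_pos: [0.6779, -0.0092, 0.0692]
tool_rot: [[0.994, -0.0, 0.112], [-0.112, 0.0, 0.994], [-0.0, -1.0, 0.0]]
wrist_force: [0.7, 1.6, 1.9]
grip_width: -0.0006
[ 0.6779 -0.0093  0.0692] [0.2201 1.414  2.0774]
[ 0.6779 -0.0092  0.0693] [0.7837 1.0516 2.4496]
[ 0.6779 -0.0093  0.0692] [-0.4422  1.2623  2.7634]
[ 0.6779 -0.0093  0.0693] [0.4371 0.4672 1.2456]
```

At 0.0692 the key still pushes back with about 2 N, and it gave 3 N at 0.0673. That extrapolates to 4 N at 0.0656, the full travel, so the key was fully down. Now I withdraw.

```bash
python3 -m handwheel '[[[0,0,-0.01,0,0],[0,0,-0.04,0,0],[0,0,-0.1,0,0],[0,0,-0.16,0,0],[0,0,-0.2,0,0],[0,0,-0.2,0,0],[0,0,-0.2,0,0],[0,0,-0.2,0,0]]]'; python3 chk.py 10;  python3 - <<'E'
from h import *
s=cv2.imread('pics/side10.png');cv2.imwrite('pics/fin.png',s)
D=0
hsv=cv2.cvtColor(s,cv2.COLOR_BGR2HSV)
m=cv2.inRange(hsv,(50,90,50),(90,255,255));q=np.argwhere(m);q=q[(q[:,0]>145)&(q[:,0]<170)&(q[:,1]>300)&(q[:,1]<335)];print('key px',q.mean(0)[::-1],len(q))
m=cv2.inRange(hsv,(20,120,80),(35,255,255));q=np.argwhere(m);q=q[(q[:,0]>150)&(q[:,0]<190)&(q[:,1]>250)&(q[:,1]<310)];u=q.mean(0)[::-1]
t=onz('side',*u,.070);n=np.array([.561,-.0148]);X=np.array([.1138,.9935]);print('tab face x',(t[:2]-n)@X,'expect about -6',readout.state()['qvel'])
E
```

```text
clock: 13.95
eef_pos: [0.6773, -0.0093, 0.268]
tool_rot: [[0.994, -0.002, 0.112], [-0.112, 0.0, 0.994], [-0.002, -1.0, -0.0]]
wrist_force: [-1.7, -0.6, 0.4]
grip_width: 0.0005
262 288 164 172
tab z (array([0.0621, 0.0713, 0.0777]), 145)
plate 130 L (array([0.0574, 0.0601, 0.0627]), 48)
plate 130 R (array([0.0561, 0.0598, 0.0625]), 65)
plate 140 L (array([0.0568, 0.0589, 0.0617]), 87)
plate 140 R (array([0.0571, 0.06  , 0.0626]), 65)
plate 150 L (array([0.0573, 0.0595, 0.0621]), 91)
plate 150 R (array([0.0573, 0.0604, 0.0634]), 69)
plate 160 L (array([0.0572, 0.0596, 0.0615]), 135)
plate 160 R (array([0.0561, 0.0588, 0.0624]), 71)
0.018708764812558336 [-0.3125  0.0221  0.4694]
key px [315.93243243 156.2027027 ] 74
tab face x -0.006022372433228284 expect about -6 [ 0.00027936  0.00033861 -0.00507217  0.00185874 -0.00075822 -0.00051109]
```

View pics/fin.png

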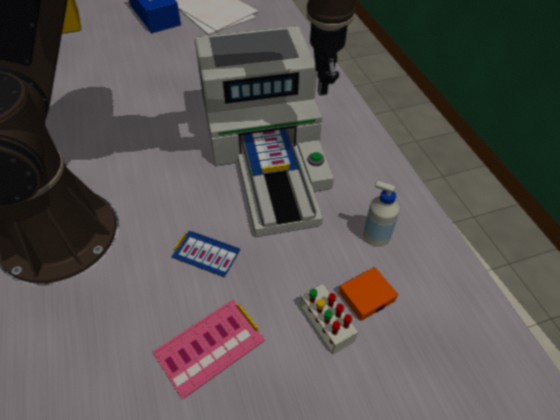

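The tray is home and level with its tab at (275,168). The key is back up at (316,156), the bystanders haven't moved, and the arm is clear.

```bash
python3 -c "
from bench import order;print(order.close_job())"
```

```text
the job is handed in; nothing more can be done
None
```

The tray is home in the notches and the start key was pressed. The hand is clear, and I handed the job in at about 14 s of the 35 s allowed.

- **Tray:** I pushed the larger blue tray by its yellow tab with the shut fingers, about 100 mm along the rails. The drop showed in the camera depth, not in the wrist force. The plate top read 0.059–0.060 m at all four corners, against 0.060 m expected at home. The pushing face was 6 mm behind the notch point, as it should be.
- **Start key:** I pressed it once, and it was back up in the last picture. No sensor gives the key's travel, so I judged it from the spring force. That was about 2 N at a TCP height of 69.2 mm and 3 N at 67.3 mm, which extrapolates to the full 4 N at the lowest point.
- **Disagreement:** The key bottomed with the TCP at 65.6 mm, about 3.6 mm higher than calculated. The likely cause is that the shut fingertips reach below the TCP. The force rose to about 27 N against the stop (29 N in all), below the limits given.
- **Bystanders:** The tube rack, slide box and pump bottle look unmoved in the last side picture.

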